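# Square the printing block in the gluing jig and hold it clamped

### The arm

A 6-joint arm with a two-finger parallel gripper is mounted at the origin on the work surface. World frame = base frame: x ahead of the robot, y to its left, z up, the work surface at z = 0. Lengths are in m, angles in rad, forces in N, time in s.
With the tool pointing down it reaches from about 0.3 to 0.875 m from the base axis. Payload 6.4 kg.
Tool frame: the origin (TCP) lies midway between the tips of the shut fingers; the grasp point (between the pads) lies 19 mm behind it; z points along the fingers, y is the direction in which the jaws open and shut (so a half turn about z gives the same grasp; the last joint's range is limited). The gripper opens to 85 mm and grips with 20 to 120 N. Pads are 22 mm wide; open, the fingers measure 114 mm over their backs; the gripper's body (76 mm by 85 mm) begins 54 mm behind the grasp point. The pads swing forward as they close: fully open they stand 13 mm farther back than shut.
Start: joints at [0.9, 0.181, 1.607, -0, 1.354, -0.206], TCP at [0.258, 0.514, 0.231] pointing down, gripper open.
Joint ranges: [-2.99, 2.99], [-0.89, 2.07], [0.3, 2.58], [-1.14, 4.28], [0, 2.63], [-3.12, 3.12]. Speed limits (rad/s): [2.57, 2.57, 3.01, 3.14, 3.14, 3.14].

### API

Orientations are given as a unit quaternion [w, x, y, z].
In Python, from bench import ctrl, optics, ticket gives the robot as it stands. The module is installed in compiled form; this text tells all that it offers.
- The arm moves only by the tool step_arm, never from a script. Its argument "targets" is text: rows parted by semicolons, each of 6 numbers parted by spaces: the shift along the tool's x, y, z in mm, then the turn, a rotation vector about the tool's x, y, z in rad. In form: dx dy dz rx ry rz; .... A call has 1 to 8 rows; each row is the pose to reach, as a shift and turn from the pose commanded when the call began, along the tool's axes at that moment; what a row does not reach only later rows make up. A row lasts 1/8 s, in which the tool goes at most 62.5 mm and 10.7 degrees, less where a joint would pass 70% of its speed; a pose out of reach is approached as far as the arm can. A call with a gripper value outside its range is refused whole. "grip" is the opening in per cent of the stroke, from 0 (shut) to 100 (fully open), set as the call begins (left out, the last holds). The fingers move at their own pace and stop on an object; the grip force is fixed at half the most. Time passes only in rows, so rows that repeat a pose let the fingers close. It gives the time, the measured TCP pose, the force and the opening at its end, in the units of the state.
- ctrl.get_obs(): the state, without advancing time (a new reading comes with each control period).
- optics.camera(name): name is "side" or "top" or "wrist"; returns a dict with "image" (480x640x3 uint8, red, green, blue), "mtx" (3x3 intrinsics, pixels), "D" ([k1, k2, p1, p2, k3] as OpenCV has them; the pictures are not rectified), "xyz" and "orientation" of the camera in the world. Camera axes: x right, y up, looking along -z (the intrinsics and any distortion apply to the point x, -y, -z); pixel columns grow to the right and rows downward; lengths in m; the calibration is good to about 2 mm. A picture is of the moment at which its call begins. There is no depth.
- ticket.hand_in(): hands the job in, once; it reports no verdict.
The state is a dict: "time_s": time; "q": joint angles; "dq": joint speeds; "joint_efforts": joint torques, N m; "eef_pos": TCP position; "eef_rot": TCP orientation; "wrist_force": force on the tool from outside, world axes, zero at the start; "torque": the same for the moment, N m; "opening": opening from 0.0 (shut) to 1.0 (fully open).
Only numpy, scipy, OpenCV 4.12 (cv2) and the standard library are available. Lean on these libraries where they do the work, as an engineer would, in place of code of your own. Each camera call takes 0.05 s, during which the arm holds its last target.

### The job

The carved face of the wooden printing block has just been re-glued. Without lifting it off, slide the block along the board of the gluing jig until its edges lie flush against both steel stops (the far one and the left one), then press the black knob of the sprung plunger half way down, 15 mm of its 30 mm travel, so that its foot clamps the block, and keep it there; never bottom the plunger, and leave the other things on the table alone. The program finishes while the robot is still holding the knob down.

Things in the scene. Friction and masses are not known exactly. Their poses are not given: they have to be found in the camera images.
- jig: Gluing jig, fixed: a wooden board 330 x 225 mm, 18 mm thick, with two steel stops. Origin on the table under the board, which spans x -180 to +150, y -140 to +85 mm in its frame (unturned: x away from the robot, y left, z up). A post behind the far stop carries a bracket 32 mm wide, 84-100 mm above the table, reaching back to x = +56 at y = +20 mm; plunger axis at x = +77, y = +20 mm.
- home (a point): Point of the jig, on the board's upper face (18 mm above the table), where the block's origin lies when the block touches both stops squarely: x = +20, y = 0 mm in the jig's frame, axes as the jig's.
- far_stop (a point): Middle of the far stop's contact face, on the board (jig frame x = +105, y = 0). The face is 130 mm long along the jig's y and 20 mm high; the stop is 20 mm thick.
- left_stop (a point): Middle of the left stop's contact face, on the board (jig frame x = +20, y = +55). The face is 140 mm long along the jig's x and 20 mm high; the stop is 20 mm thick.
- block: Loose dark printing block 170 (x) x 110 (y) x 30 mm, 0.3-0.6 kg, lying on the jig's board. Origin: centre of its underside, z up. On top a pale grip bar along its x, from x = -55 to +15 mm, 26 mm wide (y -13 to +13), its top 60 mm above the underside. The +x end goes to the far stop, the +y side to the left stop. Starts some cm off both, turned under 20 degrees from the jig.
- knob_top (a point): Black round knob, 40 mm across and 20 mm high, on top of the plunger; this point is the centre of its flat top, 150 mm above the table when released. It moves straight down with the plunger.
- foot: Rubber foot, 24 mm across, at the lower end of the plunger; origin at the centre of its underside, which is 6 mm above the seated block's top while the plunger is released. It is sprung against the plunger: once it meets the block, it stays while the plunger goes on down.
- plunger (a joint): Travel of the spring plunger downward in m: 0 released (up), 0.030 bottomed. It springs back when let go. The knob needs about 2 N to start, 3 N at 6 mm where the foot meets the block, then 5.5 N and about 1 N more per mm: some 14 N at 15 mm.
- round_block: Bystander: small round printing block 80 mm across, 55 mm high with its knob. Origin under its centre. Leave alone.
- dye_jar: Bystander: white jar 70 mm across, 100 mm high. Origin under its centre. Leave alone.
- brush: Bystander: brush lying on the table beside the jig. Leave alone.
There are look-alikes about, which are no part of the job. What is meant by the block is not blue, and is the larger of those in its own colour.

How it is judged:
By the outcome, as a careful person would: the job done as asked, in the order asked, and still so for the second after the job is handed in, while the arm keeps its last pose, push and grip.
It also fails if it takes over 51 s, if anything falls off the work surface, if the arm or the gripper's body presses on something with over 40 N, if the wrist force passes 120 N, or if a joint passes its speed limit or range.

## Working session

There is one attempt and no reset: what is moved stays moved. The work goes in short steps, Python scripts to look and compute and a tool call to move; the robot and the scene stay as the last step left them, time stands still between calls to the robot, and variables do not carry over. Pictures are saved under pics/ and viewed, and the job is handed in when it is done.

Besides the shell and the picture viewer there is one more tool, called after "Request:" as a command line: name --argument value ..., lists and objects as JSON in quotes. step_arm: Moves the arm, as the interface text tells. Its arguments: {"type":"object","properties":{"targets":{"type":"string"},"grip":{"type":"number"}},"required":["targets"]}

```bash
mkdir -p pics; cat > h.py <<'E'
import numpy as np, cv2, json
from bench import ctrl, optics, ticket
from scipy.spatial.transform import Rotation as R
def rot(q): return R.from_quat([q[1],q[2],q[3],q[0]])
def snap(name,fn):
    c=optics.camera(name); cv2.imwrite(f'pics/{fn}.png',c['image'][:,:,::-1])
    np.save(f'pics/{fn}.npy',{k:c[k] for k in c},allow_pickle=True); return c
def load(fn): return np.load(f'pics/{fn}.npy',allow_pickle=True).item()
def px2z(c,px,z):
    px=np.array(px,float).reshape(-1,1,2)
    u=cv2.undistortPoints(px,np.array(c['mtx'],float),np.array(c['D'],float)).reshape(-1,2)
    d=np.c_[u[:,0],-u[:,1],-np.ones(len(u))]
    d=rot(c['orientation']).apply(d); o=np.array(c['xyz'])
    return o+d*((np.asarray(z)-o[2])/d[:,2])[:,None]
def proj(c,P):
    P=np.atleast_2d(P); L=rot(c['orientation']).inv().apply(P-np.array(c['xyz']))
    L=L*[1,-1,-1]
    return cv2.projectPoints(L.reshape(-1,1,3),np.zeros(3),np.zeros(3),np.array(c['mtx'],float),np.array(c['D'],float))[0].reshape(-1,2)
E
python3 - <<'E'
from h import *
print(ctrl.get_obs())
for n in ['top','side','wrist']:
    c=snap(n,n+'0'); print(n,c['xyz'],c['orientation'],c['mtx'],c['D'])
E
```

```text
{'time_s': 0.0, 'q': array([ 8.99703026e-01,  1.81552341e-01,  1.60802532e+00, -1.89435986e-05,
        1.35380149e+00, -2.06315871e-01]), 'dq': array([-6.54607796e-05,  9.33437823e-04, -8.64620591e-04, -5.11167972e-04,
        1.11986636e-03, -5.17365494e-04]), 'joint_efforts': array([ 8.96675988e-05, -4.44856632e+01, -3.51349425e+01, -1.64526896e-04,
        8.94212164e-03,  4.89659760e-05]), 'eef_pos': array([0.25736836, 0.51355465, 0.23036944]), 'eef_rot': array([-3.71050511e-04,  2.30300598e-01,  9.73119128e-01, -8.12588556e-04]), 'wrist_force': array([ 0.72079703, -0.10657645, -0.06968033]), 'torque': array([ 0.01456408,  0.02488581, -0.02693315]), 'opening': 0.9999240404701311}
top [ 2.66944548e-01 -8.44708130e-05  1.24619821e+00] [-0.69675656 -0.06057291  0.07359443  0.71094661] [[459.35516823   0.         317.30491584]
 [  0.         459.35516823 245.41209858]
 [  0.           0.           1.        ]] [-0.03298502  0.          0.          0.          0.        ]
side [ 0.14518882 -1.18452065  0.90665087] [ 0.86949876  0.47457113 -0.07492912 -0.11462887] [[524.6228043    0.         311.00536837]
 [  0.         524.6228043  243.33271794]
 [  0.           0.           1.        ]] [-0.1220273  0.         0.         0.         0.       ]
wrist [0.18805454 0.54780304 0.37365755] [ 0.84111214 -0.12936746 -0.07911665  0.51916759] [[357.81265278   0.         315.03704896]
 [  0.         357.81265278 234.47289058]
 [  0.           0.           1.        ]] [-0.02639406  0.          0.          0.          0.        ]
```

View pics/top0.png

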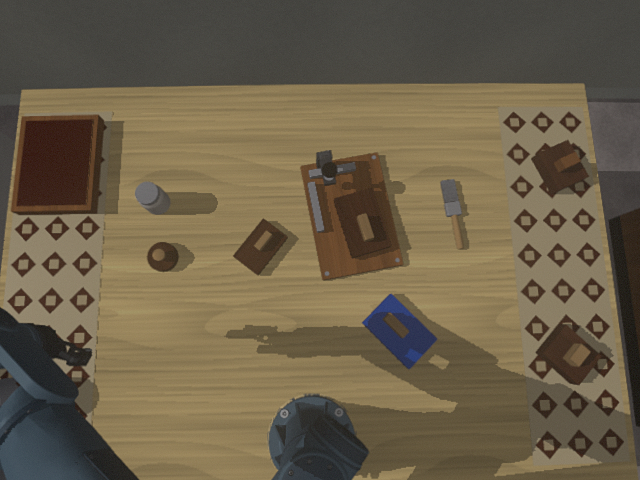

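View pics/side0.png

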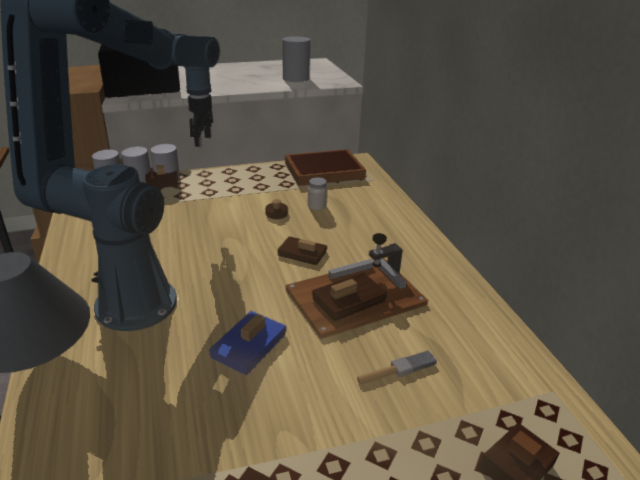

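View pics/wrist0.png

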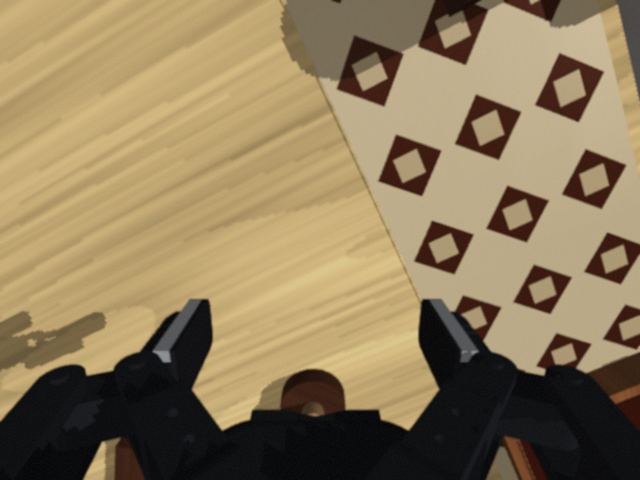

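The top view shows the jig with its plunger near (345,215), with the dark block on it and its grip bar at (367,228). The round block is at (163,257), the jar at (152,197) and the brush at (453,213). The small brown block at (262,246) and the blue one at (400,330) are look-alikes. I'll zoom in to fit the poses.

```bash
python3 - <<'E'
import cv2
a=cv2.imread('pics/top0.png')[140:290,285:425]; a=cv2.convertScaleAbs(a,alpha=1.6,beta=10)
cv2.imwrite('pics/top0z.png',cv2.resize(a,None,fx=4,fy=4,interpolation=cv2.INTER_CUBIC))
a=cv2.imread('pics/side0.png')[225:345,280:435]; a=cv2.convertScaleAbs(a,alpha=1.6,beta=10)
cv2.imwrite('pics/side0z.png',cv2.resize(a,None,fx=5,fy=5,interpolation=cv2.INTER_CUBIC))
E
```

```text
(no output)
```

View pics/top0z.png

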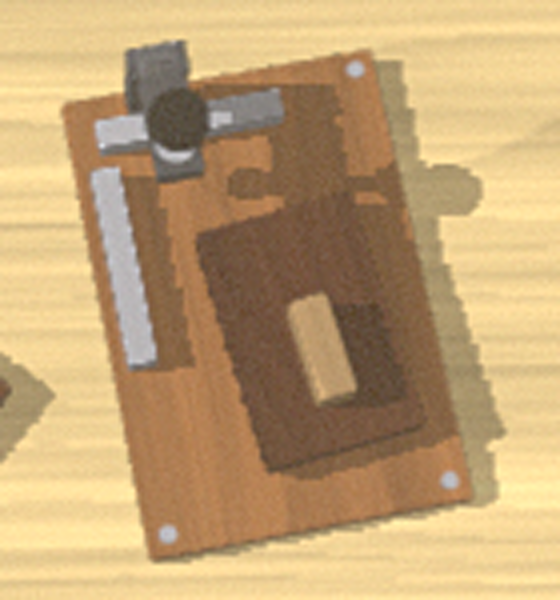

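View pics/side0z.png

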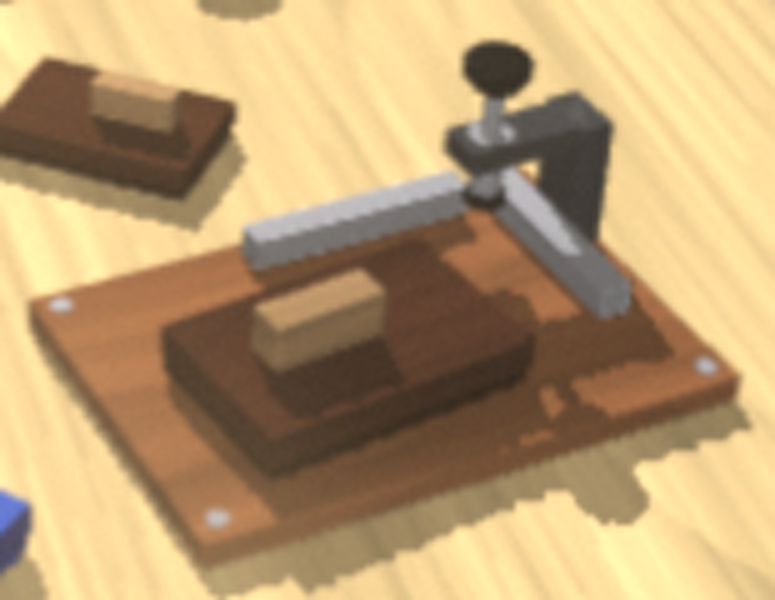

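```bash
cat > fit.py <<'E'
from h import *
from scipy.optimize import least_squares
T=load('top0');S=load('side0')
def tz(p): return (np.array(p)+.5)/4-.5+[285,140]
def sz(p): return (np.array(p)+.5)/5-.5+[280,225]
jig=[('t',(-180,85,18),(150,558)),('t',(150,85,18),(65,104)),('t',(150,-140,18),(370,52)),('t',(-180,-140,18),(470,498)),
('t',(90,75,38),(91,172)),('t',(90,55,38),(119,167)),('t',(-50,55,38),(157,360)),('t',(-50,75,38),(130,366)),('t',(77,20,150),(178,118)),
('s',(-180,85,18),(32,302)),('s',(-180,-140,18),(208,545)),('s',(150,-140,18),(738,378)),('s',(77,20,150),(498,62)),('s',(-50,75,38),(244,232)),('s',(-50,55,38),(258,245)),('s',(105,-65,38),(605,293)),('s',(125,-65,38),(630,278))]
blk=[('t',(85,55,48),(197,235)),('t',(-85,55,48),(269,466)),('t',(-85,-55,48),(425,426)),
('t',(15,13,78),(288,302)),('t',(15,-13,78),(325,292)),('t',(-55,-13,78),(356,388)),('t',(-55,13,78),(320,402)),
('s',(-85,55,48),(165,330)),('s',(-85,-55,48),(270,443)),('s',(85,-55,48),(533,340)),('s',(85,55,48),(425,240)),
('s',(-55,13,78),(253,318)),('s',(-55,-13,78),(275,340)),('s',(15,13,78),(362,268)),('s',(15,-13,78),(384,288))]
def W(p,P): c,s=np.cos(p[2]),np.sin(p[2]); P=np.array(P)/1000.; return np.c_[p[0]+c*P[:,0]-s*P[:,1],p[1]+s*P[:,0]+c*P[:,1],P[:,2]]
def fit(obs,which='ts'):
    def res(p):
        r=[]
        for v,c,z in (('t',T,tz),('s',S,sz)):
            if v not in which: continue
            o=[x for x in obs if x[0]==v]
            r.append(proj(c,W(p,[x[1] for x in o]))-z([x[2] for x in o]))
        return np.vstack(r).ravel()
    s=least_squares(res,[.5,0,.2],loss='soft_l1'); return s.x,np.round(res(s.x).reshape(-1,2),1)
if __name__=='__main__':
    for w in ['ts','t','s']:
        j,rj=fit(jig,w); b,rb=fit(blk,w)
        print(w,'jig',j.round(4),'blk',b.round(4),'yaw deg',np.degrees([j[2],b[2]]).round(2))
        c,s=np.cos(j[2]),np.sin(j[2]); d=b[:2]-j[:2]; print('blk in jig',(c*d[0]+s*d[1]).round(4),(-s*d[0]+c*d[1]).round(4))
        if w=='ts': print(rj.tolist(),rb.tolist())
E
python3 fit.py
```

```text
ts jig [ 0.6011 -0.0905  0.171 ] blk [ 0.5609 -0.1474  0.2579] yaw deg [ 9.8  14.78]
blk in jig -0.0492 -0.0492
[[0.4, 0.5], [-1.0, -0.5], [0.4, -1.4], [1.7, -0.2], [-0.1, -0.5], [0.0, -0.5], [0.4, -0.1], [-0.1, -0.3], [0.4, -0.5], [-1.8, -0.8], [-1.5, 0.5], [0.8, -0.3], [-0.2, -0.9], [-1.0, -1.6], [-0.6, -0.4], [-0.7, -0.1], [0.3, 1.1]] [[-0.0, -1.0], [0.1, 0.7], [0.5, -0.4], [0.6, -0.6], [0.8, -0.7], [1.0, 0.3], [0.5, -0.5], [-1.6, -1.2], [-0.5, -0.5], [0.5, -0.1], [-1.6, -1.1], [-0.9, -2.7], [0.1, -1.8], [-0.5, -0.4], [0.6, 0.7]]
t jig [ 0.5999 -0.0898  0.1657] blk [ 0.56   -0.146   0.2602] yaw deg [ 9.49 14.91]
blk in jig -0.0486 -0.0488
s jig [ 0.6023 -0.0919  0.1794] blk [ 0.5609 -0.151   0.2617] yaw deg [10.28 14.99]
blk in jig -0.0513 -0.0507
```

```bash
cat > mv.py <<'E'
from h import *
import sys
# target world TCP x y z (m), yaw deg of tool -x axis (jig x dir); tool points down
def row(x,y,z,yaw):
    o=ctrl.get_obs(); Rt=rot(o['eef_rot']); d=Rt.inv().apply(np.array([x,y,z])-o['eef_pos'])*1000
    t=np.radians(yaw); c,s=np.cos(t),np.sin(t)
    Rg=R.from_matrix(np.array([[-c,-s,0],[-s,c,0],[0,0,-1]]).T @ np.eye(3)) if False else R.from_matrix(np.column_stack([[-c,-s,0],[-s,c,0],[0,0,-1]]))
    v=(Rt.inv()*Rg).as_rotvec(); print('shift',d.round(1),'rot',v.round(4),'n rows>=',max(np.linalg.norm(d)/62.5,np.degrees(np.linalg.norm(v))/10.7).round(1))
if __name__=='__main__': row(*map(float,sys.argv[1:5]))
E
cat > fr.py <<'E'
from h import *
import sys
J=np.array([0.6005,-0.0902,np.radians(9.7)])
def W(x,y,j=J): c,s=np.cos(j[2]),np.sin(j[2]); return j[0]+c*x-s*y, j[1]+s*x+c*y
E
python3 - <<'E'
from h import *
o=ctrl.get_obs();c=load('wrist0');Rt=rot(o['eef_rot'])
print('cam in tool',Rt.inv().apply(c['xyz']-o['eef_pos']),'look',Rt.inv().apply(rot(c['orientation']).apply([0,0,-1])))
E
python3 mv.py 0.52 -0.155 0.23 14.8
```

```text
cam in tool [ 0.07737574 -0.00078474 -0.14306329] look [-3.00017736e-01  3.65594086e-05  9.53933623e-01]
shift [-534.4 -480.1    1.1] rot [-1.200e-03 -7.000e-04 -7.231e-01] n rows>= 11.5
```

Request:
step_arm --targets "-260 -240 -40 0 0 -0.36; -515 -484 -50 0 0 -0.72; -515 -484 -50 0 0 -0.72; -515 -484 -50 0 0 -0.72; -515 -484 -50 0 0 -0.72; -515 -484 -50 0 0 -0.72; -515 -484 -50 0 0 -0.72; -515 -484 -50 0 0 -0.72"

```text
time_s: 1.15
eef_pos: [0.4219, 0.0679, 0.2661]
eef_rot: [0.0, -0.127, 0.992, 0.0]
wrist_force: [0.5, 0.9, 0.6]
opening: 1.005
```

```bash
python3 mv.py 0.50 -0.15 0.28 14.8
```

```text
shift [ -20.6 -230.5  -13.9] rot [-0.0001  0.0007 -0.0031] n rows>= 3.7
```

Request:
step_arm --targets "-20 -230 -14 0 0 0; -20 -230 -14 0 0 0; -20 -230 -14 0 0 0; -20 -230 -14 0 0 0; -20 -230 -14 0 0 0; -20 -230 -14 0 0 0"

```text
time_s: 1.9
eef_pos: [0.4986, -0.1472, 0.2793]
eef_rot: [-0.0, -0.127, 0.992, 0.001]
wrist_force: [-0.3, 0.9, -0.2]
opening: 1.005
```

```bash
python3 - <<'E'
from h import *
c=snap('wrist','w1'); o=ctrl.get_obs(); print(o['eef_pos'],o['q'])
cv2.imwrite('pics/w1b.png',cv2.convertScaleAbs(cv2.resize(c['image'][:,:,::-1],(800,600),interpolation=cv2.INTER_CUBIC),alpha=1.5,beta=10))
E
```

```text
[ 0.49860691 -0.14667572  0.27949835] [-5.14912552e-01  1.82078600e-02  1.68590412e+00  2.72685985e-04
  1.43861254e+00 -2.34161609e+00]
```

View pics/w1b.png

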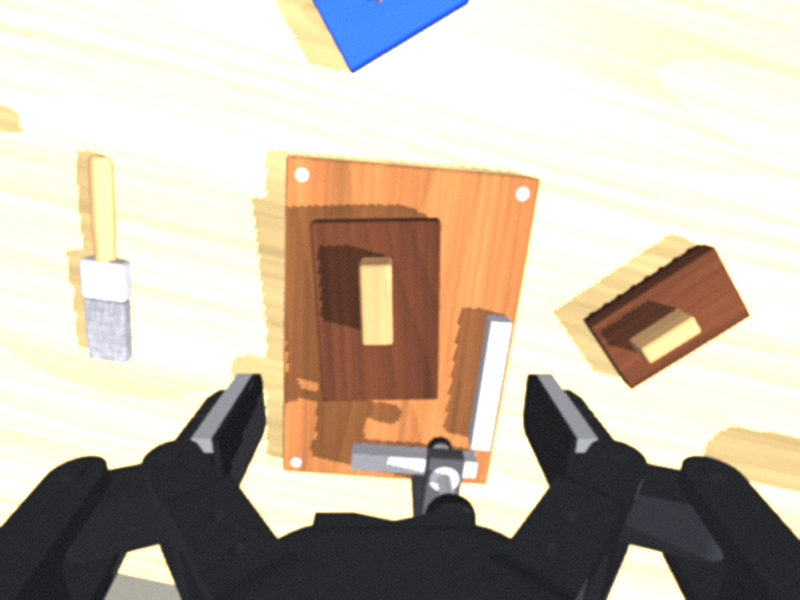

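```bash
cat > fitw.py <<'E'
from fit import *
def fitv(c,obs,sc,p0=[.6,-.1,.17]):
    P=[x[0] for x in obs]; U=(np.array([x[1] for x in obs],float)+.5)/sc-.5
    f=lambda p:(proj(c,W(p,P))-U).ravel()
    s=least_squares(f,p0,loss='soft_l1'); return s.x,np.round(f(s.x).reshape(-1,2),1).tolist()
def rel(j,b): c,s=np.cos(j[2]),np.sin(j[2]); d=(b[:2]-j[:2])*1000; return round(c*d[0]+s*d[1],1),round(-s*d[0]+c*d[1],1),round(np.degrees(b[2]-j[2]),2)
E
python3 - <<'E'
from fitw import *
c=load('w1')
jg=[((-180,-140,18),(287,157)),((-180,85,18),(537,179)),((150,85,18),(486,482)),((150,-140,18),(284,469)),((-50,55,38),(486,316)),((-50,75,38),(511,321)),((90,55,38),(470,450)),((90,75,38),(491,451)),((105,-65,38),(353,444)),((125,-65,38),(352,468))]
bk=[((-85,-55,48),(311,221)),((-85,55,48),(440,220)),((85,55,48),(438,398)),((85,-55,48),(323,400)),((-55,-13,78),(359,259)),((-55,13,78),(391,258)),((15,13,78),(393,345)),((15,-13,78),(362,346))]
j,r=fitv(c,jg,1.25);b,rb=fitv(c,bk,1.25)
print(j,b,np.degrees([j[2],b[2]]),rel(j,b));print(r,rb)
E
python3 mv.py 0.541 -0.155 0.12 14.8
```

```text
[ 0.60156938 -0.08929776  0.17918384] [ 0.56067955 -0.14534087  0.27006477] [10.26647774 15.47357157] (np.float64(-50.2), np.float64(-47.9), np.float64(5.21))
[[-3.2, -1.2], [2.0, -2.6], [1.2, 1.8], [-0.9, 2.1], [3.3, 2.8], [0.5, 0.0], [0.5, -1.5], [-0.8, -1.3], [-1.0, 7.4], [-0.9, 1.2]] [[-1.0, -0.2], [1.1, -1.1], [0.3, 0.3], [-0.3, 0.0], [-0.3, 3.4], [0.4, 3.8], [-0.1, -0.6], [-0.1, -1.1]]
shift [-39.  -18.9 159.5] rot [ 0.001  -0.0006 -0.0024] n rows>= 2.6
```

```bash
python3 mv.py 0.541 -0.151 0.054 15.2
```

```text
shift [-40.1 -15.1 225.5] rot [ 0.001  -0.0006 -0.0094] n rows>= 3.7
```

Request:
step_arm --targets "-40 -15 60 0 0 -0.01; -40 -15 110 0 0 -0.01; -40 -15 160 0 0 -0.01; -40 -15 195 0 0 -0.01; -40 -15 215 0 0 -0.01; -40 -15 225 0 0 -0.01; -40 -15 225 0 0 -0.01" --grip 65

```text
time_s: 2.82
eef_pos: [0.5413, -0.1512, 0.0548]
eef_rot: [-0.0, -0.133, 0.991, 0.0]
wrist_force: [-0.2, 0.2, 0.5]
opening: 0.649
```

```bash
python3 - <<'E'
from h import *
c=snap('wrist','w2');
cv2.imwrite('pics/w2b.png',cv2.convertScaleAbs(c['image'][:,:,::-1],alpha=1.5,beta=10))
print(ctrl.get_obs()['eef_pos'],ctrl.get_obs()['wrist_force'])
c=snap('side','s2');cv2.imwrite('pics/s2b.png',cv2.resize(cv2.convertScaleAbs(c['image'][180:345,260:460,::-1],alpha=1.6,beta=10),None,fx=3.5,fy=3.5,interpolation=2))
E
```

```text
[ 0.54199372 -0.15172117  0.0556421 ] [-0.31347666 -0.01616289 -0.28342144]
```

View pics/w2b.png

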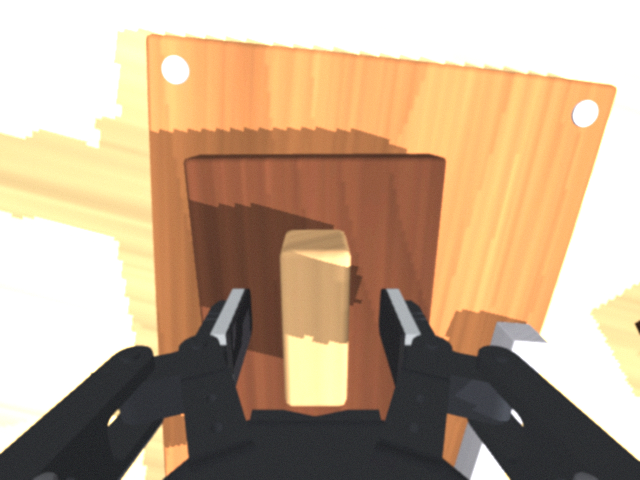

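View pics/s2b.png

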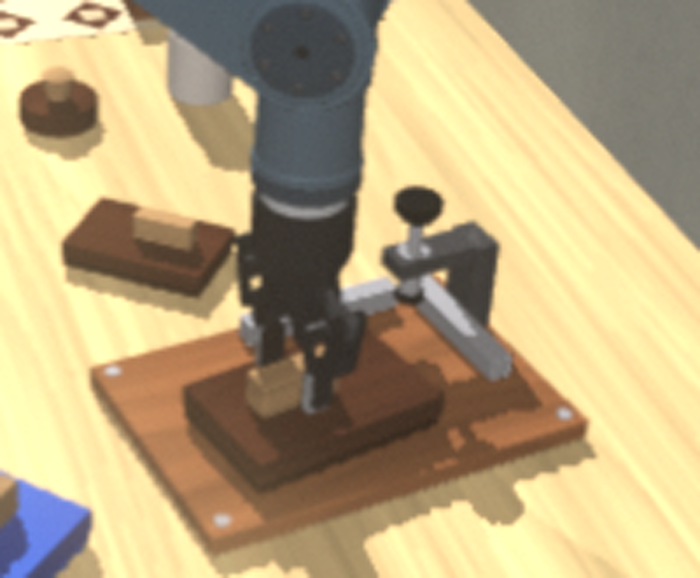

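The jaws straddle the bar and are centred on it: bar at columns 282-350, fingers at 250 and 382. Closing.

Request:
step_arm --targets "0 0 0 0 0 0; 0 0 0 0 0 0; 0 0 0 0 0 0; 0 0 0 0 0 0; 0 0 0 0 0 0; 0 0 0 0 0 0" --grip 10

```text
time_s: 3.68
eef_pos: [0.5423, -0.1525, 0.056]
eef_rot: [0.001, -0.132, 0.991, -0.0]
wrist_force: [-0.4, 1.2, 6.7]
opening: 0.296
```

```bash
python3 - <<'E'
from h import *
from fitw import *
o=ctrl.get_obs();print(o['eef_pos'],o['wrist_force'],o['opening'],o['torque'])
c=snap('wrist','w3');
cv2.imwrite('pics/w3b.png',cv2.convertScaleAbs(c['image'][:,:,::-1],alpha=1.5,beta=10))
E
```

```text
[ 0.54228099 -0.15245804  0.05604886] [-0.39450806  1.18483351  6.68894784] 0.2958393061232512 [0.19515917 0.19901382 0.08973679]
```

View pics/w3b.png

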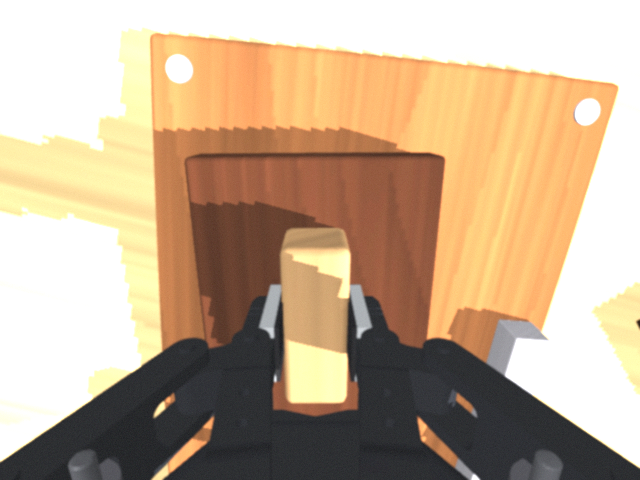

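```bash
cat > rt.py <<'E'
from fr import *
from mv import row
J=np.array([0.601,-0.0898,np.radians(9.9)])
x,y=W(-.008,-.008-.001,J); print(x,y); row(x,y,ctrl.get_obs()['eef_pos'][2],9.9)
E
python3 rt.py
```

```text
0.5946664872932765 -0.10004141673762824
shift [-64.3  36.9   0. ] rot [-0.001   0.0014  0.0923] n rows>= 1.2
```

Request:
step_arm --targets "-8 5 0 0 0 0.012; -20 12 0 0 0 0.03; -32 18 0 0 0 0.046; -44 25 0 0 0 0.062; -55 31 0 0 0 0.078; -64 37 0 0 0 0.092; -64 37 0 0 0 0.092; -64 37 0 0 0 0.092"

```text
time_s: 4.72
eef_pos: [0.5949, -0.0997, 0.0561]
eef_rot: [0.001, -0.086, 0.996, -0.0]
wrist_force: [1.9, 1.3, 5.0]
opening: 0.291
```

```bash
python3 - <<'E'
from h import *
o=ctrl.get_obs();print(o['eef_pos'],o['wrist_force'],o['opening'],o['torque'])
c=snap('wrist','w4'); cv2.imwrite('pics/w4b.png',cv2.convertScaleAbs(c['image'][:,:,::-1],alpha=1.5,beta=10))
c=snap('top','t4');cv2.imwrite('pics/t4b.png',cv2.resize(cv2.convertScaleAbs(c['image'][140:290,285:425,::-1],alpha=1.6,beta=10),None,fx=4,fy=4,interpolation=2))
c=snap('side','s4');cv2.imwrite('pics/s4b.png',cv2.resize(cv2.convertScaleAbs(c['image'][225:345,280:435,::-1],alpha=1.6,beta=10),None,fx=5,fy=5,interpolation=2))
E
```

```text
[ 0.59494295 -0.09974933  0.05605194] [1.94730725 1.31317328 4.96634463] 0.29072471391060983 [ 0.27044421 -0.26190175 -0.13332459]
```

View pics/w4b.png

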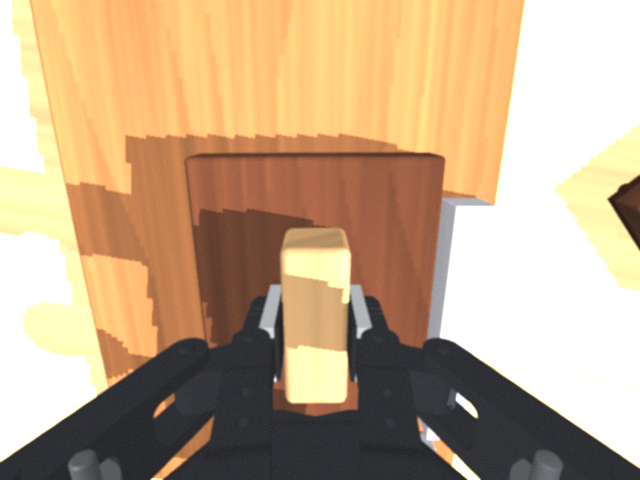

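View pics/t4b.png

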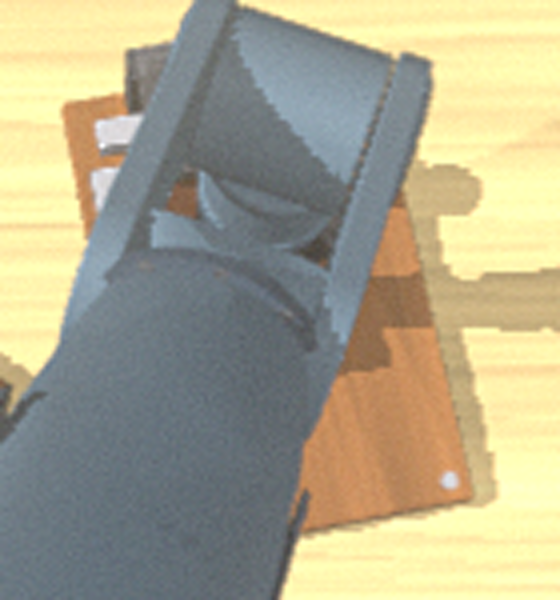

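View pics/s4b.png

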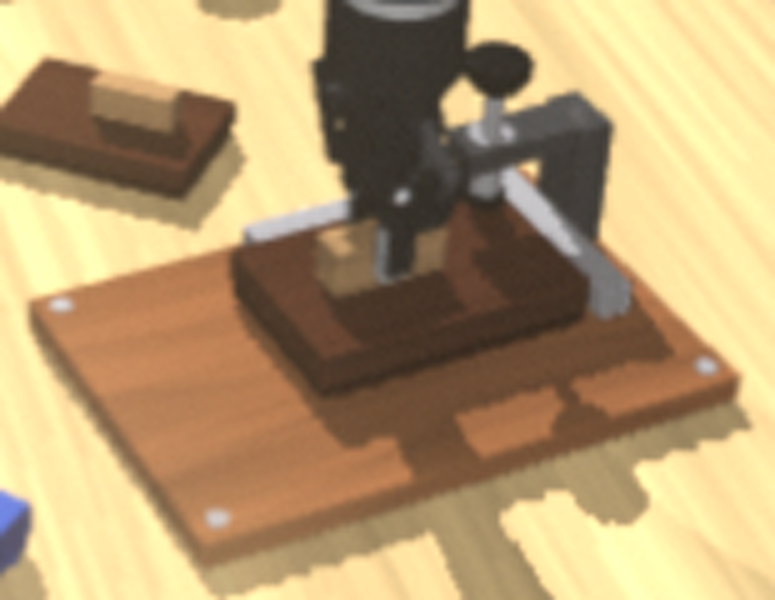

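Request:
step_arm --targets "-2 0 0 0 0 0; -4 0 0 0 0 0; -5 0 0 0 0 0; -6 0 0 0 0 0; -6 0 0 0 0 0"

```text
time_s: 5.5
eef_pos: [0.5985, -0.0993, 0.056]
eef_rot: [-0.001, -0.087, 0.996, -0.0]
wrist_force: [-8.9, -1.8, 12.7]
opening: 0.289
```

Request:
step_arm --targets "0 2 0 0 0 0; 0 4 0 0 0 0; 0 5 0 0 0 0; 0 5 0 0 0 0"

```text
time_s: 6.0
eef_pos: [0.5996, -0.0953, 0.0561]
eef_rot: [0.001, -0.086, 0.996, -0.001]
wrist_force: [-0.5, -3.8, 5.2]
opening: 0.291
```

Request:
step_arm --targets "0 1 0 0 0 0; 0 2 0 0 0 0; 0 3 0 0 0 0; 0 3 0 0 0 0"

```text
time_s: 6.5
eef_pos: [0.5993, -0.0922, 0.0561]
eef_rot: [0.001, -0.086, 0.996, -0.001]
wrist_force: [1.7, -5.0, 5.0]
opening: 0.291
```

Request:
step_arm --targets "-1 0 0 0 0 0; -2 0 0 0 0 0; -3 0 0 0 0 0; -3 0 0 0 0 0"

```text
time_s: 7.0
eef_pos: [0.6005, -0.0915, 0.0561]
eef_rot: [-0.001, -0.086, 0.996, -0.001]
wrist_force: [-6.3, -4.6, 11.6]
opening: 0.294
```

```bash
python3 - <<'E'
from h import *
o=ctrl.get_obs();print(o['eef_pos'],o['wrist_force'],o['opening'],o['torque'])
J=np.array([0.601,-0.0898,np.radians(9.9)]);d=o['eef_pos'][:2]-J[:2];c,s=np.cos(J[2]),np.sin(J[2]);print('tcp in jig',c*d[0]+s*d[1],-s*d[0]+c*d[1])
c=snap('side','s5');cv2.imwrite('pics/s5b.png',cv2.resize(cv2.convertScaleAbs(c['image'][225:345,280:435,::-1],alpha=1.6,beta=10),None,fx=5,fy=5,interpolation=2))
E
```

```text
[ 0.6005121  -0.09150279  0.0560753 ] [-6.34741152 -4.5602064  11.56251293] 0.29363244819049833 [-0.47536044  1.03553208 -0.07252065]
tcp in jig -0.0007733936037300784 -0.0015935552209988062
```

View pics/s5b.png

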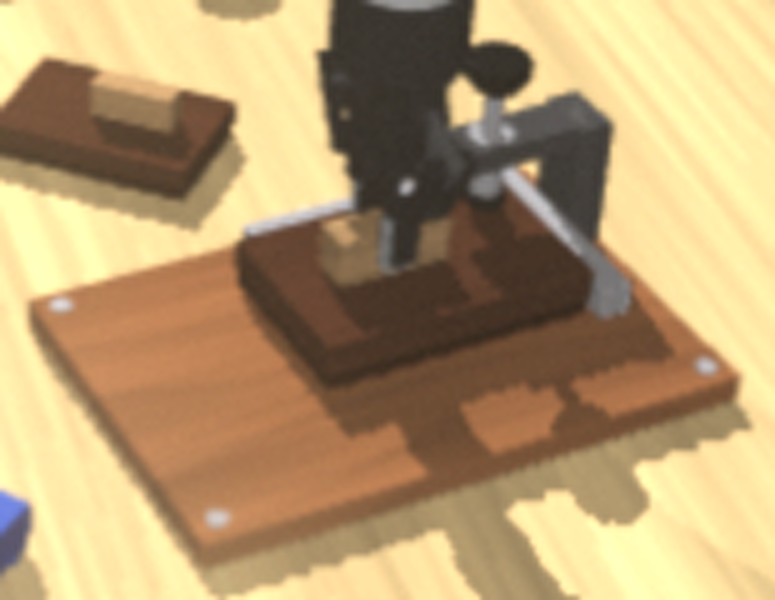

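Request:
step_arm --targets "-1 1 0 0 0 0; -2 2 0 0 0 0; -3 3 0 0 0 0; -3 3 0 0 0 0"

```text
time_s: 7.55
eef_pos: [0.6016, -0.0899, 0.0561]
eef_rot: [-0.002, -0.086, 0.996, -0.002]
wrist_force: [-13.5, -11.9, 15.1]
opening: 0.293
```

```bash
cat > st.py <<'E'
from h import *
o=ctrl.get_obs();J=np.array([0.601,-0.0898,np.radians(9.9)]);d=o['eef_pos'][:2]-J[:2];c,s=np.cos(J[2]),np.sin(J[2]);f=o['wrist_force']
print('tcp in jig',(c*d[0]+s*d[1]).round(4),(-s*d[0]+c*d[1]).round(4),'z',o['eef_pos'][2],'F jig',(c*f[0]+s*f[1]).round(1),(-s*f[0]+c*f[1]).round(1),f[2].round(1),'tq',o['torque'].round(2),'yaw',np.degrees(np.arctan2(*(-rot(o['eef_rot']).apply([1,0,0]))[[1,0]])).round(2),o['opening'])
E
python3 st.py
```

```text
tcp in jig 0.0005 -0.0002 z 0.05605536760271465 F jig -15.3 -9.4 15.1 tq [-1.53  1.98 -0.68] yaw 9.84 0.29264044394457955
```

Request:
step_arm --targets "-1 1 0 0 0 0; -2 2 0 0 0 0; -2 2 0 0 0 0; -2 2 0 0 0 0"

```text
time_s: 8.05
eef_pos: [0.6015, -0.0898, 0.056]
eef_rot: [-0.004, -0.086, 0.996, -0.003]
wrist_force: [-21.5, -19.7, 18.6]
opening: 0.291
```

```bash
python3 st.py; python3 - <<'E'
from h import *
c=snap('side','s6');cv2.imwrite('pics/s6b.png',cv2.resize(cv2.convertScaleAbs(c['image'][240:320,320:420,::-1],alpha=1.8,beta=15),None,fx=7,fy=7,interpolation=2))
E
```

```text
tcp in jig 0.0005 -0.0001 z 0.05603403707524999 F jig -24.5 -15.7 18.6 tq [-2.76  3.07 -0.61] yaw 9.82 0.2907092490164312
```

View pics/s6b.png

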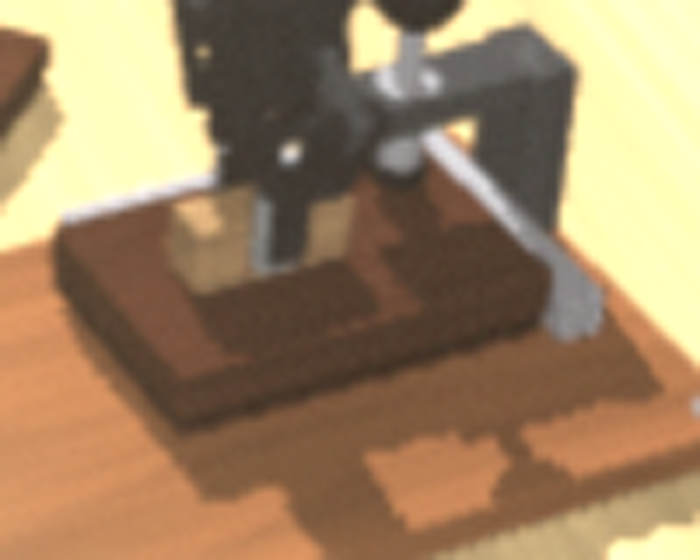

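Request:
step_arm --targets "0 0 0 0 0 0; 0 0 0 0 0 0; 0 0 0 0 0 0; 0 0 0 0 0 0" --grip 70

```text
time_s: 8.6
eef_pos: [0.6051, -0.0839, 0.0546]
eef_rot: [-0.0, -0.087, 0.996, 0.0]
wrist_force: [-0.3, 0.4, -0.1]
opening: 0.696
```

```bash
python3 st.py
```

```text
tcp in jig 0.0051 0.0051 z 0.054602950807516426 F jig -0.2 0.4 -0.1 tq [-0.03 -0.03 -0.05] yaw 9.97 0.6964236518514105
```

Request:
step_arm --targets "0 0 -30 0 0 0; 15 0 -80 0 0 0; 50 0 -130 0 0 0; 100 0 -170 0 0 0; 100 0 -170 0 0 0; 100 0 -170 0 0 0; 100 0 -170 0 0 0"

```text
time_s: 9.48
eef_pos: [0.5067, -0.1012, 0.2231]
eef_rot: [-0.001, -0.087, 0.996, 0.001]
wrist_force: [-0.6, 0.1, 0.6]
opening: 0.7
```

```bash
python3 st.py; python3 - <<'E'
from h import *
c=snap('wrist','w7'); cv2.imwrite('pics/w7b.png',cv2.convertScaleAbs(cv2.resize(c['image'][:,:,::-1],(800,600),interpolation=cv2.INTER_CUBIC),alpha=1.5,beta=10))
c=snap('top','t7');cv2.imwrite('pics/t7b.png',cv2.resize(cv2.convertScaleAbs(c['image'][140:290,285:425,::-1],alpha=1.6,beta=10),None,fx=4,fy=4,interpolation=2))
c=snap('side','s7');cv2.imwrite('pics/s7b.png',cv2.resize(cv2.convertScaleAbs(c['image'][225:345,280:435,::-1],alpha=1.6,beta=10),None,fx=5,fy=5,interpolation=2))
E
```

```text
tcp in jig -0.0949 0.005 z 0.22314009931350978 F jig -0.6 0.2 0.6 tq [ 0.02 -0.01 -0.02] yaw 9.95 0.699851351063779
```

View pics/w7b.png

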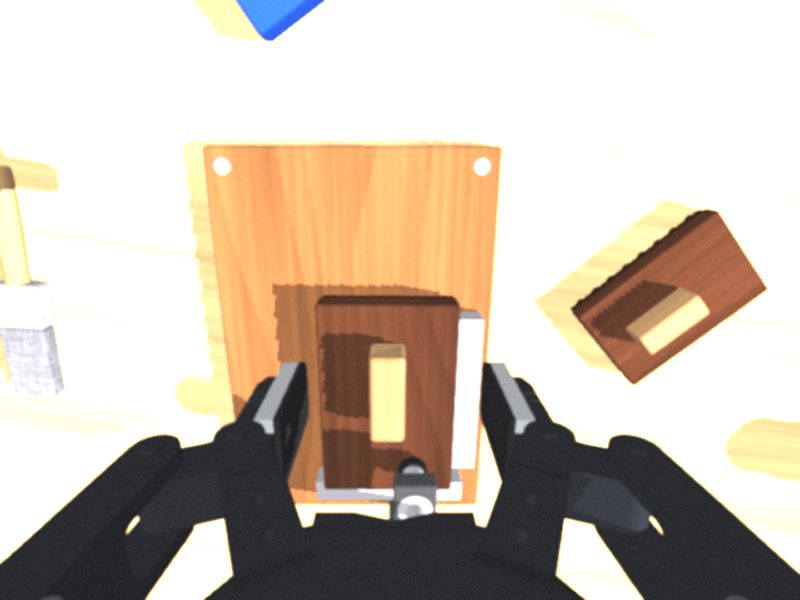

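View pics/t7b.png

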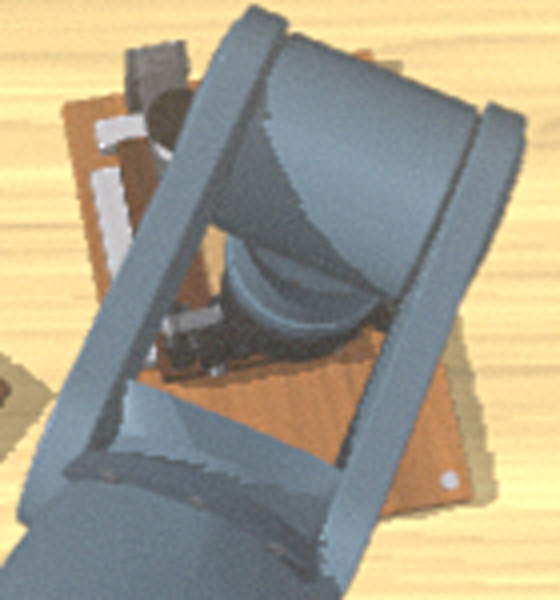

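View pics/s7b.png

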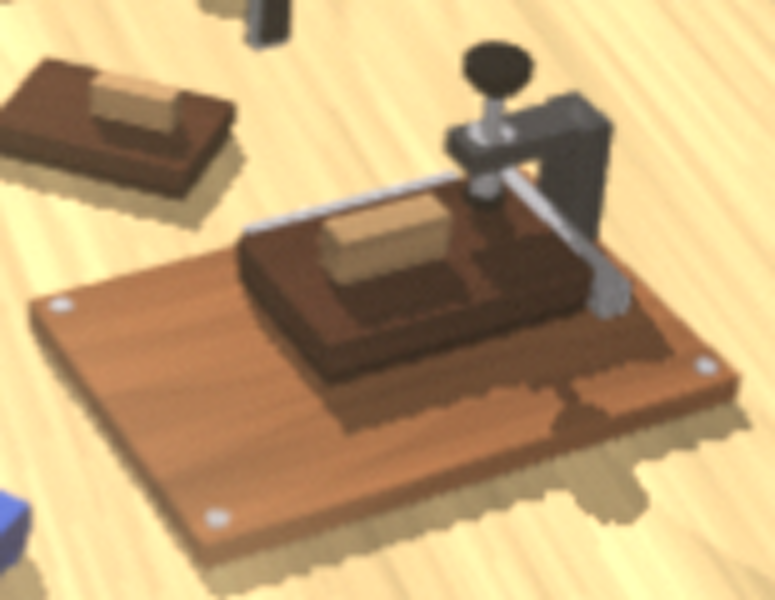

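The block sits against both stops in these views: near edge level at row 297 in the wrist view, and no gap at either stop. To be sure it is flush, I'll nudge each free edge with shut fingers.

Request:
step_arm --targets "3 -5 40 0 0 0; 3 -5 90 0 0 0; 3 -5 135 0 0 0; 3 -5 165 0 0 0; 3 -5 182 0 0 0; 3 -5 188 0 0 0; 3 -5 188 0 0 0" --grip 0

```text
time_s: 10.5
eef_pos: [0.5051, -0.1073, 0.0373]
eef_rot: [0.0, -0.087, 0.996, -0.0]
wrist_force: [0.3, 0.1, 0.2]
opening: 0.002
```

Request:
step_arm --targets "-4 0 0 0 0 0; -8 0 0 0 0 0; -12 0 0 0 0 0; -15 0 0 0 0 0; -18 0 0 0 0 0; -20 0 0 0 0 0; -22 0 0 0 0 0; -22 0 0 0 0 0"

```text
time_s: 11.5
eef_pos: [0.5264, -0.1033, 0.0369]
eef_rot: [0.0, -0.087, 0.996, -0.0]
wrist_force: [0.5, -0.4, 0.6]
opening: -0.0
```

```bash
python3 st.py
```

```text
tcp in jig -0.0759 -0.0005 z 0.03688161808373164 F jig 0.4 -0.4 0.6 tq [-0.03  0.01  0.02] yaw 9.93 -7.436137958719123e-05
```

Request:
step_arm --targets "-1 0 0 0 0 0; -2 0 0 0 0 0; -3 0 0 0 0 0; -4 0 0 0 0 0; -4 0 0 0 0 0"

```text
time_s: 12.12
eef_pos: [0.5283, -0.1029, 0.0368]
eef_rot: [-0.002, -0.087, 0.996, 0.0]
wrist_force: [-8.7, -3.2, 6.7]
opening: 0.003
```

```bash
python3 st.py
```

```text
tcp in jig -0.0739 -0.0004 z 0.03675281004049868 F jig -9.2 -1.7 6.7 tq [-0.45  1.46 -0.06] yaw 9.95 0.002893216518558304
```

Request:
step_arm --targets "-1 0 0 0 0 0; -2 0 0 0 0 0; -3 0 0 0 0 0; -3 0 0 0 0 0"

```text
time_s: 12.62
eef_pos: [0.5284, -0.1028, 0.0366]
eef_rot: [-0.005, -0.087, 0.996, 0.0]
wrist_force: [-20.1, -5.9, 16.2]
opening: 0.002
```

```bash
python3 st.py
```

```text
tcp in jig -0.0738 -0.0004 z 0.03661415272061189 F jig -20.8 -2.3 16.2 tq [-0.97  3.31 -0.04] yaw 9.98 0.0024313454597228623
```

Request:
step_arm --targets "22 0 0 0 0 0; 22 0 -50 0 0 0; 0 -40 -80 0 0 0; -50 -95 -80 0 0 0; -80 -95 -50 0 0 0; -80 -95 -10 0 0 0; -80 -95 0 0 0 0; -80 -95 0 0 0 0"

```text
time_s: 13.62
eef_pos: [0.6277, -0.1815, 0.0365]
eef_rot: [-0.001, -0.087, 0.996, 0.0]
wrist_force: [-0.3, -0.3, 0.7]
opening: 0.007
```

```bash
python3 st.py
```

```text
tcp in jig 0.0105 -0.095 z 0.03645888864287916 F jig -0.4 -0.2 0.7 tq [-0.02  0.01  0.01] yaw 9.93 0.0070416792240404905
```

Request:
step_arm --targets "-5 5 0 0 0 0; -9 10 0 0 0 0; -9 14 0 0 0 0; -9 17 0 0 0 0; -9 20 0 0 0 0; -9 22 0 0 0 0; -9 24 0 0 0 0; -9 24 0 0 0 0"

```text
time_s: 14.62
eef_pos: [0.633, -0.1566, 0.0368]
eef_rot: [-0.0, -0.087, 0.996, 0.0]
wrist_force: [0.3, 0.7, -0.4]
opening: -0.004
```

```bash
python3 st.py
```

```text
tcp in jig 0.02 -0.0713 z 0.03680624341820851 F jig 0.4 0.6 -0.4 tq [ 0.05  0.02 -0.  ] yaw 9.93 -0.0035003914969938318
```

Request:
step_arm --targets "0 1 0 0 0 0; 0 2 0 0 0 0; 0 3 0 0 0 0; 0 4 0 0 0 0; 0 5 0 0 0 0; 0 6 0 0 0 0; 0 6 0 0 0 0"

```text
time_s: 15.5
eef_pos: [0.6325, -0.1524, 0.0373]
eef_rot: [0.001, -0.086, 0.996, -0.001]
wrist_force: [1.4, -5.9, -1.5]
opening: -0.004
```

```bash
python3 st.py
```

```text
tcp in jig 0.0203 -0.0671 z 0.03733581145881784 F jig 0.4 -6.1 -1.5 tq [-1.05 -0.15  0.03] yaw 9.91 -0.0035007889022765732
```

Request:
step_arm --targets "0 1 0 0 0 0; 0 2 0 0 0 0; 0 3 0 0 0 0; 0 4 0 0 0 0; 0 4 0 0 0 0"

```text
time_s: 16.12
eef_pos: [0.6326, -0.1519, 0.0382]
eef_rot: [0.001, -0.086, 0.996, -0.004]
wrist_force: [-0.1, -17.1, -1.1]
opening: 0.0
```

```bash
python3 st.py
```

```text
tcp in jig 0.0204 -0.0666 z 0.0382230088350021 F jig -3.0 -16.8 -1.1 tq [-2.72 -0.09  0.03] yaw 9.88 0.00033401401919064705
```

Request:
step_arm --targets "0 -20 0 0 0 0; 0 -20 -60 0 0 0; 20 -15 -120 0 0 0; 70 20 -160 0 0 0; 115 68 -190 0 0 0; 115 68 -190 0 0 0; 115 68 -190 0 0 0"

```text
time_s: 17.0
eef_pos: [0.5062, -0.0991, 0.2281]
eef_rot: [0.001, -0.087, 0.996, -0.0]
wrist_force: [-0.0, -1.2, 0.1]
opening: -0.0
```

```bash
python3 st.py; python3 - <<'E'
from h import *
c=snap('wrist','w8'); cv2.imwrite('pics/w8b.png',cv2.convertScaleAbs(cv2.resize(c['image'][190:480,200:440,::-1],None,fx=2.5,fy=2.0,interpolation=cv2.INTER_CUBIC),alpha=1.5,beta=10) if 0 else cv2.convertScaleAbs(cv2.resize(c['image'][230:430,220:420,::-1],None,fx=3,fy=3,interpolation=cv2.INTER_CUBIC),alpha=1.6,beta=10))
c=snap('side','s8');cv2.imwrite('pics/s8b.png',cv2.resize(cv2.convertScaleAbs(c['image'][225:345,280:435,::-1],alpha=1.8,beta=15),None,fx=5,fy=5,interpolation=2))
E
```

```text
tcp in jig -0.095 0.0071 z 0.2281253156893854 F jig -0.2 -1.1 0.1 tq [ 0.04 -0.02 -0.02] yaw 9.98 -0.00037024722927557794
```

View pics/w8b.png

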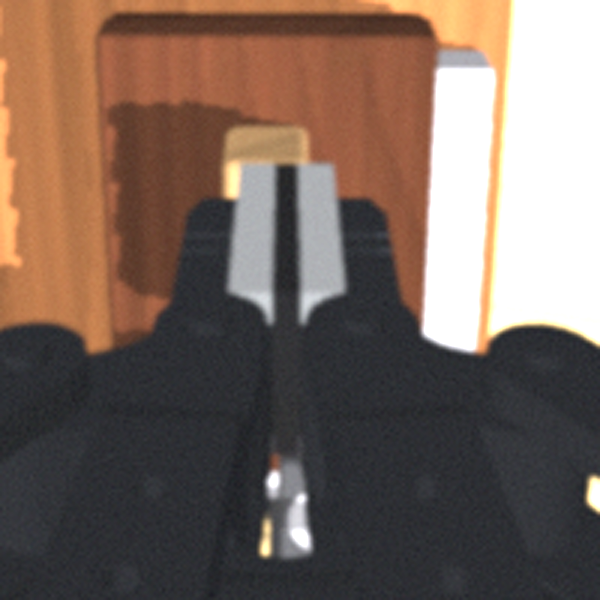

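View pics/s8b.png

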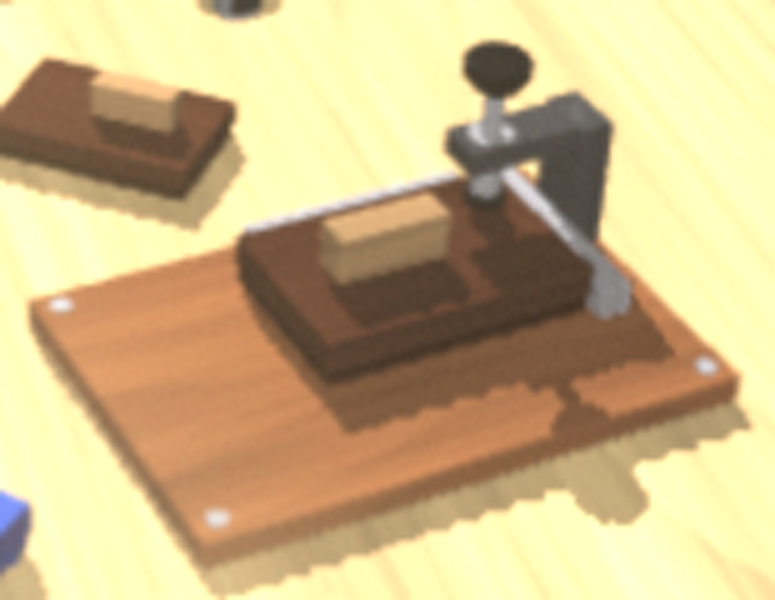

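```bash
python3 - <<'E'
from fit import *
print(px2z(T,[tz((178,119))],[.15]),px2z(S,[sz((498,60))],[.15]))
E
python3 mv.py 0.6735 -0.0568 0.175 9.9
```

```text
[[ 0.67168469 -0.05662099  0.15      ]] [[ 0.67316248 -0.06028942  0.15      ]]
shift [-171.7   13.7   51.9] rot [0.0001 0.0004 0.0004] n rows>= 2.9
```

Request:
step_arm --targets "-60 13 0 0 0 0; -120 13 0 0 0 0; -171 13 0 0 0 0; -171 13 20 0 0 0; -171 13 45 0 0 0; -171 13 52 0 0 0; -171 13 52 0 0 0"

```text
time_s: 17.98
eef_pos: [0.6717, -0.0578, 0.1737]
eef_rot: [-0.001, -0.086, 0.996, 0.0]
wrist_force: [-0.7, -0.4, 1.4]
opening: 0.001
```

```bash
python3 st.py; python3 - <<'E'
from h import *
c=snap('side','s9');cv2.imwrite('pics/s9b.png',cv2.resize(cv2.convertScaleAbs(c['image'][200:310,330:430,::-1],alpha=1.8,beta=25),None,fx=5,fy=5,interpolation=2))
c=snap('wrist','w9');cv2.imwrite('pics/w9b.png',cv2.resize(cv2.convertScaleAbs(c['image'][230:430,220:420,::-1],alpha=1.8,beta=25),None,fx=3,fy=3,interpolation=2))
E
```

```text
tcp in jig 0.0752 0.0194 z 0.17373801256963795 F jig -0.8 -0.3 1.4 tq [-0.03  0.01  0.05] yaw 9.89 0.0011881889357383856
```

View pics/s9b.png

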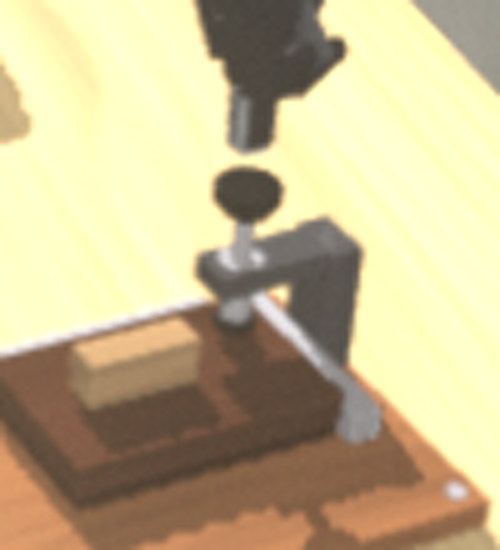

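View pics/w9b.png

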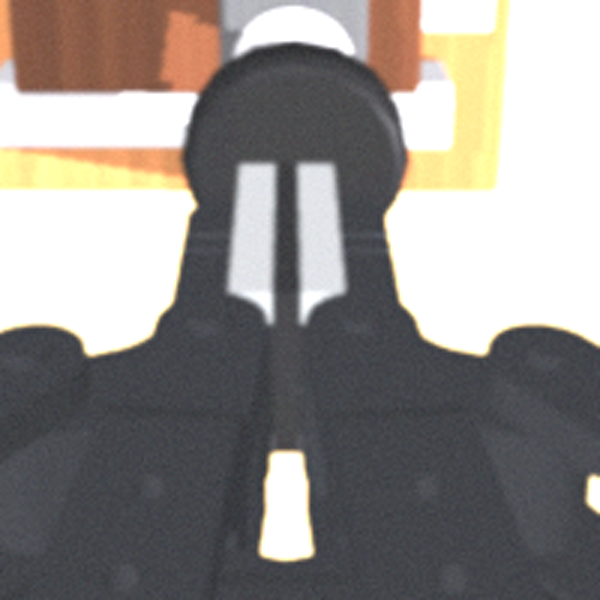

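```bash
python3 - <<'E'
from h import *
c=load('w9');p=ctrl.get_obs()['eef_pos']
for z in(.15,p[2]): print((proj(c,[p[0],p[1],z])-[220,230]+.5)*3)
print(px2z(c,[np.array((296,155))/3+[220,230]],[.15]))
E
```

```text
[[286.96364285 154.92618877]]
[[287.05041618 228.74290594]]
[[ 0.67285154 -0.05605787  0.15      ]]
```

Request:
step_arm --targets "-1 2 6 0 0 0; -1 2 12 0 0 0; -1 2 17 0 0 0; -1 2 20 0 0 0; -1 2 20 0 0 0"

```text
time_s: 18.7
eef_pos: [0.673, -0.0552, 0.1545]
eef_rot: [-0.0, -0.086, 0.996, 0.0]
wrist_force: [0.2, -0.2, -0.1]
opening: 0.004
```

Request:
step_arm --targets "0 0 1 0 0 0; 0 0 2 0 0 0; 0 0 3 0 0 0; 0 0 4 0 0 0; 0 0 4 0 0 0"

```text
time_s: 19.32
eef_pos: [0.6731, -0.0552, 0.1507]
eef_rot: [-0.0, -0.086, 0.996, 0.0]
wrist_force: [0.7, -0.1, 0.1]
opening: -0.001
```

Request:
step_arm --targets "0 0 1 0 0 0; 0 0 2 0 0 0; 0 0 2 0 0 0; 0 0 2 0 0 0"

```text
time_s: 19.82
eef_pos: [0.6733, -0.0553, 0.1491]
eef_rot: [0.0, -0.087, 0.996, -0.0]
wrist_force: [-0.9, 0.4, 2.2]
opening: 0.001
```

Request:
step_arm --targets "0 0 1.5 0 0 0; 0 0 3 0 0 0; 0 0 4.5 0 0 0; 0 0 6 0 0 0; 0 0 7 0 0 0; 0 0 8 0 0 0; 0 0 8 0 0 0; 0 0 8 0 0 0"

```text
time_s: 20.82
eef_pos: [0.6733, -0.0553, 0.1419]
eef_rot: [0.0, -0.087, 0.996, -0.0]
wrist_force: [-2.0, 0.8, 7.8]
opening: -0.002
```

Request:
step_arm --targets "0 0 1 0 0 0; 0 0 2 0 0 0; 0 0 3 0 0 0; 0 0 4 0 0 0; 0 0 4 0 0 0; 0 0 4 0 0 0"

```text
time_s: 21.58
eef_pos: [0.6734, -0.0553, 0.1385]
eef_rot: [0.0, -0.087, 0.996, -0.0]
wrist_force: [-4.3, 0.4, 10.7]
opening: 0.001
```

Request:
step_arm --targets "0 0 1 0 0 0; 0 0 2 0 0 0; 0 0 3 0 0 0; 0 0 4 0 0 0; 0 0 4 0 0 0; 0 0 4 0 0 0"

```text
time_s: 22.32
eef_pos: [0.6734, -0.0553, 0.1352]
eef_rot: [0.0, -0.087, 0.996, -0.0]
wrist_force: [-7.1, 1.7, 13.5]
opening: -0.001
```

```bash
python3 st.py; python3 - <<'E'
from h import *
c=snap('side','s10');cv2.imwrite('pics/s10b.png',cv2.resize(cv2.convertScaleAbs(c['image'][200:330,310:430,::-1],alpha=1.8,beta=25),None,fx=4.5,fy=4.5,interpolation=2))
E
```

```text
tcp in jig 0.0773 0.0215 z 0.13515026293147256 F jig -6.7 2.9 13.5 tq [ 0.14  1.09 -0.  ] yaw 9.94 -0.0011568848624322933
```

View pics/s10b.png

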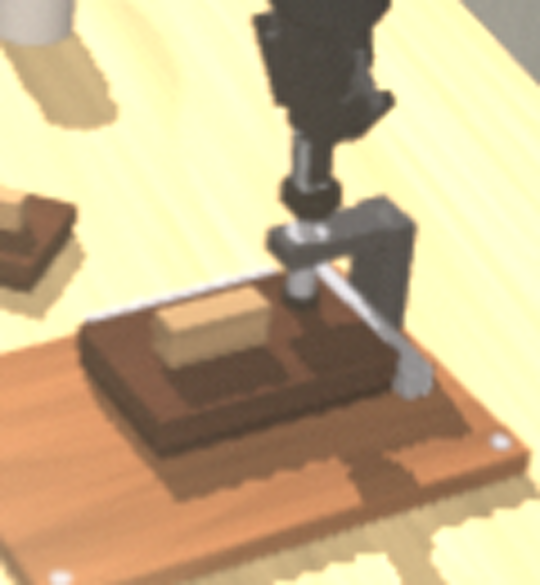

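Request:
step_arm --targets "0.5 0 0 0 0 0; 1 0 0 0 0 0; 1.5 -0.5 0 0 0 0; 1.5 -0.5 0 0 0 0; 1.5 -0.5 0 0 0 0"

```text
time_s: 23.0
eef_pos: [0.6733, -0.0554, 0.1357]
eef_rot: [0.002, -0.087, 0.996, -0.0]
wrist_force: [-1.6, 3.4, 13.6]
opening: 0.003
```

```bash
python3 st.py
```

```text
tcp in jig 0.0771 0.0214 z 0.13573024744380088 F jig -0.9 3.7 13.6 tq [0.55 0.37 0.05] yaw 9.94 0.0028935961848588336
```

Request:
step_arm --targets "0 0.5 0.3 0 0 0; 0 1 0.6 0 0 0; 0 1 0.6 0 0 0; 0 1 0.6 0 0 0; 0 1 0.6 0 0 0; 0 1 0.6 0 0 0"

```text
time_s: 23.75
eef_pos: [0.6733, -0.0553, 0.1354]
eef_rot: [0.002, -0.087, 0.996, -0.001]
wrist_force: [-2.2, 0.7, 13.5]
opening: -0.004
```

```bash
python3 st.py; python3 - <<'E'
from h import *
c=snap('side','s11');cv2.imwrite('pics/s11b.png',cv2.resize(cv2.convertScaleAbs(c['image'][200:345,280:435,::-1],alpha=1.8,beta=25),None,fx=4,fy=4,interpolation=2))
E
python3 st.py
```

```text
tcp in jig 0.0772 0.0215 z 0.1353536257951713 F jig -2.0 1.1 13.5 tq [0.15 0.41 0.02] yaw 9.93 -0.004149025527291672
tcp in jig 0.0772 0.0215 z 0.13535338069566513 F jig -2.2 0.7 14.2 tq [0.1  0.37 0.03] yaw 9.93 0.0026936142709858978
```

View pics/s11b.png

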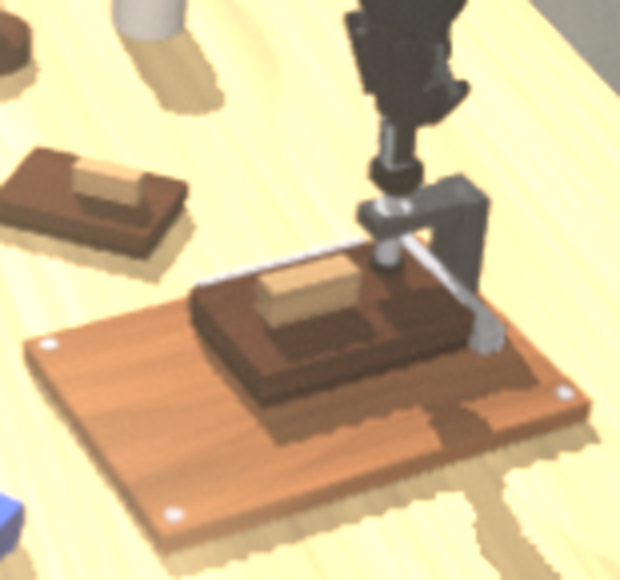

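The side view shows the block still flush with both stops and the foot on its far end at (387,262). The fingers hold the knob down at (397,172). Depth is about 14.6 mm at about 14 N, and it is steady.

```bash
python3 -c "
from h import *
print(ticket.hand_in())"
```

```text
the job is handed in; nothing more can be done
None
```

I slid the block home without lifting it, then pressed the plunger half way and handed the job in at about 24 s with the arm still holding the knob.

**Seating:** I gripped the bar and pressed lightly down while sliding the block until the push force rose and it stopped moving. I then let go and nudged each free edge with shut fingers.
- **Far stop:** the block did not move at about 21 N.
- **Left stop:** the fingers gave about 0.5 mm at about 17 N, which I took as arm compliance rather than the block moving.
- **Pictures:** the wrist and side views show no gap at either stop. They can't resolve much below about 1 mm.

**Clamping:** The last reading put the fingertips at z = 0.1354 m. That is about 14.6 mm down from the stated 150 mm knob height. The force was 13.5–14.2 N, matching the 14 N expected at 15 mm. The plunger was never bottomed, and the side view shows the foot on the block.

**Checks that disagreed:** the pose fits from the different cameras differed by about 2 mm and 0.8° for the jig. I relied on contact forces for the final seating instead. While pressing, a sideways force of about 7 N built up on the knob, so I shifted the arm to bring it down to about 2 N.

I kept clear of the round block, jar, brush and look-alikes throughout, but took no final picture showing all of them.

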